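# Set a step attenuator to its third click and confirm it

## Robot

A 7-joint arm with a two-finger parallel gripper is mounted at the origin on a cart in front of the work surface, level with it; the furniture and walls round the work are solid. World frame = base frame: x ahead of the robot, y to its left, z up, the work surface at z = 0. Lengths are in mm, angles in rad, forces in N, time in s.
With the tool pointing down it reaches from about 400 to 875 mm from the base axis. Payload 4.4 kg.
Tool frame: the origin (TCP) lies at the very end of the fingers, on their centre line; the grasp point (between the pads) lies 19 mm behind it; z points along the fingers, y is the direction in which the jaws open and shut (so a half turn about z gives the same grasp; the last joint's range is limited). The gripper opens to 85 mm and grips with 20 to 120 N. Pads are 22 mm wide; open, the fingers measure 114 mm over their backs; the gripper's body (76 mm by 85 mm) begins 54 mm behind the grasp point. The pads swing forward as they close: fully open they stand 13 mm farther back than shut.
Start: joints at [-1.415, 0.628, 0.038, 1.517, -0.027, 0.996, -0.02], TCP at [142.965, 634.097, 231.313] pointing down, gripper open.
Joint ranges: [-3.06, 3.06], [-0.37, 2.12], [-1.25, 1.32], [0.18, 2.47], [-1.1, 4.24], [0.23, 1.98], [-2.94, 2.94]. Speed limits (rad/s): [2.57, 2.57, 3.14, 3.14, 3.14, 3.14, 3.14].

## Interface

Orientations are given as [roll, pitch, yaw] about the fixed x, y, z axes, in that order (R = Rz(yaw) Ry(pitch) Rx(roll)).
In Python, from cell import ctrl gives the robot as it stands.
- The arm moves only by the shell command python3 -m crank 'ROWS' [OPENING]. ROWS is JSON, a list that holds one entry, the list of rows, each a list of 6 numbers: the shift along the tool's x, y, z in units of 30 mm (1.0 is 30 mm), then the turn, a rotation vector about the tool's x, y, z in units of 6 degrees (1.0 is 6 degrees). In form: [[[tx, ty, tz, rx, ry, rz], ...]]. A call has 1 to 12 rows; each row shifts and turns the pose as measured when the row begins, along the tool's axes as they then stand; what a row does not reach is not made up. A row lasts 1/12 s, in which the tool goes at most 41.7 mm and 7.16 degrees, less where a joint would pass 70% of its speed; a pose out of reach is approached as far as the arm can. A call is refused whole if a number of a shift passes 1 or a number of a turn 1, either way. A call with a gripper value outside its range is refused whole. OPENING is the gripper command: -1 is fully open, 1 is shut, values between are in proportion, set as the call begins (- or left out, the last holds). The fingers move at their own pace and stop on an object; the grip force is fixed at half the most. Time passes only in rows, so rows that do not move let the fingers close. It gives the time, the measured TCP pose, the force and the opening at its end, in the units of the state.
- ctrl.read_state(): the state, without advancing time (a new reading comes with each control period).
- ctrl.get_image(name): name is "scene" or "top" or "wrist"; returns a dict with "color" (384x512x3 uint8, red, green, blue), "depth" (384x512 float32, mm along the optical axis (not along the pixel's ray), 0 where there is no reading), "camera_matrix" (3x3 intrinsics, pixels), "R" (3x3) and "t" (3): a world point X has camera coordinates R X + t. Camera axes: x right, y down, z forward; pixel columns grow to the right and rows downward; lengths in mm; the calibration is good to about 2 mm. The wrist camera is an equidistant fisheye: a pixel r from the principal point sees the ray r / f radians off the axis. A picture is of the moment at which its call begins.
- ctrl.finish_job(): hands the job in, once; it reports no verdict.
Trained networks look in a picture, given as the dict that the camera call returned (one of the last four; its "shot" number tells which), for a name from the list of things; names that differ only in an ending like _2 or _b are one class to them, and where a whole thing is asked for, a point or a joint stands for the part that bears it (a point fixed in the world has none). Each returns a list of dicts, best first, with "conf" (0 to 1); they miss things now and then, are a little off and sometimes report something else, mostly with a low value. They report only what shows in the picture. A call takes as long as a camera call.
- ctrl.search_frame(query, picture): "extent" ([centre column, centre row, width, height] in pixels, round what is visible of it).
The state is a dict: "clock": time; "qpos": joint angles; "qd": joint speeds; "tau": joint torques, N m; "eef_pos": TCP position; "tool_rot": TCP orientation; "force": force on the tool from outside, world axes, zero at the start; "torque": the same for the moment, N m; "width": finger opening in mm.
Only numpy, scipy, OpenCV 4.12 (cv2) and the standard library are available. Lean on these libraries where they do the work, as an engineer would, in place of code of your own. Each camera call takes 0.05 s, during which the arm holds its last target. There are 200 camera calls.

## Task

On the attenuator box whose slide lever carries the broad flat paddle, push the paddle gently with the fingertips from the near (off) end away along its slot, counting the clicks, and stop with it resting in the third click, never letting it run on to the fourth. Then press the round key on the far end of the same box fully down to confirm the setting, not before, and let it come back up. Do not pinch or grip the paddle, leave the other box's peg lever and key alone, and do not disturb the parts lying between the boxes.

Things in the scene. Friction and masses are not known exactly. Their poses are not given: they have to be found in the camera images.
- box: Attenuator to be set, fixed to the worktop, left or right: grey box with aluminium top, 220 (x) x 80 (y) x 45 mm high. Origin: centre of underside. Its x runs along the slot, away from the robot, from the off end to the key; z up. Dark lines beside the slot mark off (longest, x = -60 mm) and five clicks (x = -36, -20, -4, 12, 28 mm). Two sockets jut 16 mm from its far end.
- paddle_top (a point): Centre of the top edge of the broad black paddle on the lever of that box: 10 mm thick (along the box's x), 44 mm wide (along y), from 4 to 36 mm above the panel (this point is 36 mm above the panel, 81 mm above the worktop). Free panel surrounds it; push on its near face.
- paddle (a joint): Lever travel along the box's +x, m: 0 off end stop (nearest the robot), 0.09 far stop; starts within 0 to 0.005. Clicks at 0.024, 0.040, 0.056 (third), 0.072, 0.088; ridges midway before each (0.016, 0.032, 0.048, ..). About 6 N takes it out of a click, falling to nothing at the ridge; past it the lever jumps by itself up to 8 mm into the next click and stays. Elsewhere about 1 N.
- key_top (a point): Centre of the top face of the round grey key, 22 mm across, in a dark housing on the panel near the far end of the same box (at the box's x = 84 mm).
- key (a joint): Press depth of that key, m: 0 up, 0.005 fully down (about 4 N); it springs back up.
- other_box: The other attenuator, the same box, key and lines, fixed to the worktop, but its lever carries a narrow round peg instead of a paddle. Origin and axes as for the first. Not to be operated.
- peg_top (a point): Centre of the top of the other box's lever, a black peg 14 mm in diameter, its top 81 mm above the worktop. Leave alone.
- peg (a joint): Travel of the peg lever, m. Leave alone.
- other_key (a joint): Press depth of the other box's key, m. Leave alone.
- heat_sink2: Loose finned heat sink, 42 x 60 x 26 mm, between the boxes; origin at the centre of its underside. Leave alone.
- toroid2: Loose green and copper toroid, 48 mm across, 16 mm high, between the boxes; origin at the centre of its underside. Leave alone.
- relay: Loose small relay, 21 x 28 x 39 mm, between the boxes; origin at the centre of its underside. Leave alone.

How it is judged (in metres and radians):
On the way, in this order (a step that is already met when the one before it is completed fails the run):
1. the paddle lever rests in the third click, the key still up (value of joint paddle between 0.053 and 0.059 m and velocity of joint paddle between -0.01 and 0.01 m/s and value of joint key below 0.002 m), for 0.2 s.
2. the key is pressed fully down (value of joint key above 0.004 m), for 0.02 s.
At the end, for the whole second after the job is handed in: The paddle lever rests in the third click (travel 56 mm, within 3 mm), the key has been pressed at least 4 mm down after that and is up again, and the peg lever is where it was (value of joint paddle between 0.053 and 0.059 m and value of joint key below 0.0015 m and velocity of joint paddle between -0.005 and 0.005 m/s and not (distance of peg_top from where it was at the start of the episode above 0.004 m)); the robot touches nothing.
It fails at once if the paddle runs past the third click (beyond 65 mm) (value of joint paddle above 0.065 m).
It fails at once if the paddle is pinched (fingers on two opposite faces at once) or pushed with more than 22 N ((contact force between the fingers and paddle_c0 above 0.5 N and contact force between the fingers and paddle_c1 above 0.5 N) or (contact force between the fingers and paddle_c2 above 0.5 N and contact force between the fingers and paddle_c3 above 0.5 N) or contact force between the fingers and paddle_c0 above 22 N or contact force between the fingers and paddle_c1 above 22 N or contact force between the fingers and paddle_c2 above 22 N or contact force between the fingers and paddle_c3 above 22 N).
It fails at once if the key is pressed (over 2.5 mm) while the paddle is not in the third click (value of joint key above 0.0025 m and not (value of joint paddle between 0.053 and 0.059 m)).
It fails at once if the other box is operated (peg moved over 4 mm or its key pressed over 2.5 mm) (distance of peg_top from where it was at the start of the episode above 0.004 m or value of joint other_key above 0.0025 m).
It fails at once if a part lying between the boxes is shifted or lifted by more than 15 mm (distance of any of heat_sink2, toroid2, relay from where it was at the start of the episode above 0.015 m).
It also fails if it takes over 48 s, if anything falls off the work surface, if the arm or the gripper's body presses on something with over 40 N, if the wrist force passes 120 N, or if a joint passes its speed limit or range.

## Working session

There is one attempt and no reset: what is moved stays moved. The work goes in short steps, Python scripts to look and compute and a shell command to move; the robot and the scene stay as the last step left them, time stands still between calls to the robot, and variables do not carry over. Pictures are saved under pics/ and viewed, about 8 in all and at most 12, crops included, and the job is handed in when it is done.

```bash
mkdir -p pics; ls
python3 - <<'E'
from cell import ctrl
import cv2,numpy as np
s=ctrl.read_state()
print(s['clock'],s['eef_pos'],s['tool_rot'],s['force'],s['width'])
for n in ['top','scene']:
    p=ctrl.get_image(n); cv2.imwrite(f'pics/{n}1.png',p['color'][:,:,::-1]); np.savez(f'{n}1.npz',**{k:p[k] for k in('color','depth','camera_matrix','R','t')})
    for q in ['box','paddle_top','key_top','peg_top','other_box']:
        print(n,q,[(np.round(d['extent']),round(d['conf'],2)) for d in ctrl.search_frame(q,p)][:3])
E
```

```text
pics
0.0 [142.82013484 633.4741319  230.40385225] [-3.13969817e+00  3.41298895e-05  2.91980892e+00] [ 0.29440696  0.30396815 -0.41245562] 85.8094831712417
top box [(array([308., 192.,  54.,  93.]), 0.78), (array([304., 161.,  11.,   8.]), 0.21), (array([152., 229.,   8.,   2.]), 0.17)]
top paddle_top [(array([319., 216.,  17.,   8.]), 0.59)]
top key_top []
top peg_top []
top other_box [(array([163., 207.,  50.,  92.]), 0.71)]
scene box [(array([290., 198.,  95.,  52.]), 0.76)]
scene paddle_top [(array([313., 188.,  10.,  16.]), 0.69)]
scene key_top [(array([262., 176.,   4.,   5.]), 0.56)]
scene peg_top []
scene other_box [(array([160., 271.,  82.,  89.]), 0.72), (array([170., 269.,   8.,  20.]), 0.31)]
```

Run:
```python
import cv2,numpy as np
a=cv2.imread('pics/top1.png')[120:280,110:370]
cv2.imwrite('pics/top1c.png',cv2.resize(a,None,fx=3,fy=3,interpolation=cv2.INTER_CUBIC))
z=np.load('top1.npz');print(z['camera_matrix'],z['R'],z['t'])
```

```text
[[351.56318009   0.         256.05249299]
 [  0.         351.56318009 191.39900617]
 [  0.           0.           1.        ]] [[ 0.00729297 -0.99991273 -0.01101603]
 [-0.99639702 -0.00633557 -0.08457447]
 [ 0.08449729  0.01159314 -0.99635626]] [-22.56621319 563.48846807 889.69709242]
```

View pics/top1c.png

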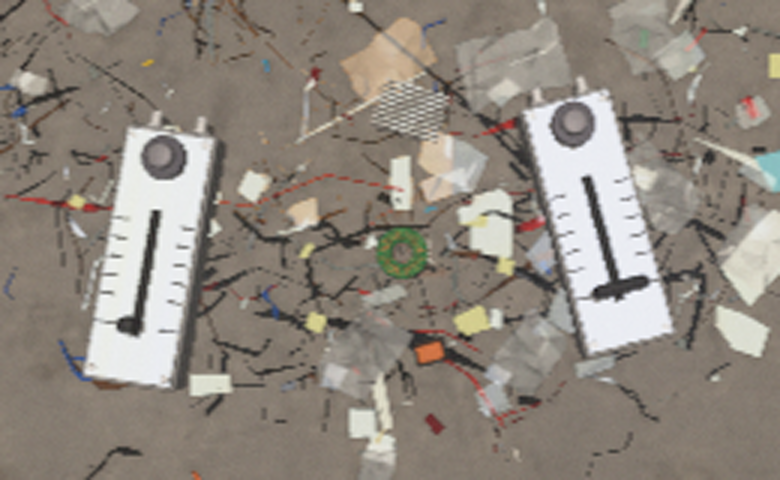

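View pics/scene1.png

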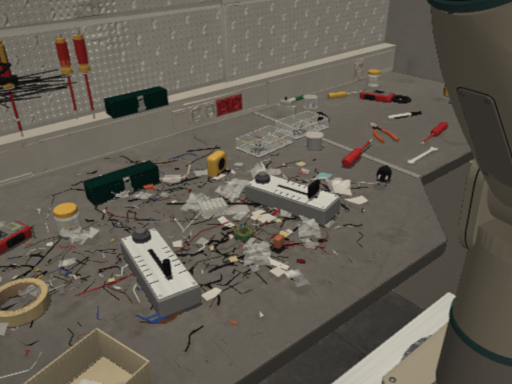

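```bash
cat > h.py <<'E'
import numpy as np,cv2
def ray(p,px,z):
    K,R,t=p['camera_matrix'],p['R'],p['t']
    d=R.T@(np.linalg.inv(K)@[px[0],px[1],1]); c=-R.T@t
    return c+d*(z-c[2])/d[2]
def cloud(p):
    K,R,t=p['camera_matrix'],p['R'],p['t']; D=p['depth']
    v,u=np.mgrid[:D.shape[0],:D.shape[1]]
    X=np.stack([(u-K[0,2])/K[0,0]*D,(v-K[1,2])/K[1,1]*D,D],-1)-t
    return X@R
E
python3 - <<'E'
from h import *
p=np.load('top1.npz')
f=lambda a,z:ray(p,(a[0]/3+110-.33,a[1]/3+120-.33),z)
C=np.array([f(a,45) for a in [(524,112),(607,92),(672,328),(590,352)]]);print(C.round(1))
print('size',[np.linalg.norm(C[i]-C[(i+1)%4]).round(1) for i in range(4)])
print('centre corners',C.mean(0).round(1))
W=cloud(p); roi=np.zeros(p['depth'].shape,bool); roi[140:250,270:345]=1
m=roi&(abs(W[...,2]-45)<8)&(p['color'].min(-1)>150)
print('n',m.sum(),'z',np.median(W[m][:,2]))
P=np.array([ray(p,(u,v),45)[:2] for v,u in zip(*np.nonzero(m))],np.float32)
print('minrect',cv2.minAreaRect(P))
k=f((572,121),62);pt=f((620,288),81);print('key',k,'paddle',pt)
mk=roi&(W[...,2]>52); 
Q=W[mk]; 
for nm,sel in(('key',Q[:,0]>np.median(C[:,0])),('pad',Q[:,0]<np.median(C[:,0]))):
    q=Q[sel];print(nm,len(q),q.mean(0).round(1),q.min(0).round(1),q.max(0).round(1))
yaw=np.arctan2(*( (C[0]+C[1]-C[2]-C[3])[[1,0]]));print('yaw',yaw)
for L in (C.mean(0),):
    d=(pt-L)[:2];print('paddle in box',d@[np.cos(yaw),np.sin(yaw)],d@[-np.sin(yaw),np.cos(yaw)]); d=(k-L)[:2];print('key in box',d@[np.cos(yaw),np.sin(yaw)],d@[-np.sin(yaw),np.cos(yaw)])
E
```

```text
[[ 650.5  -90.6   45. ]
 [ 668.2 -161.3   45. ]
 [ 468.4 -214.4   45. ]
 [ 447.9 -145.8   45. ]]
size [np.float64(72.9), np.float64(206.7), np.float64(71.5), np.float64(210.0)]
centre corners [ 558.8 -153.    45. ]
n 2048 z 44.88636048971219
minrect ((559.6047973632812, -153.9810333251953), (213.9891357421875, 76.96800231933594), 15.12274169921875)
key [ 640.00261878 -129.50398245   62.        ] paddle [ 500.85088685 -165.46988277   81.        ]
key 172 [ 638.5 -131.8   59.5] [ 620.6 -150.    52.5] [ 656.9 -114.    68.8]
pad 117 [ 497.8 -132.   298.2] [ 486.4 -189.5   58.1] [510.  -29.3 933.9]
yaw 0.2627304940564926
paddle in box -59.14583561745698 3.0420368676912055
key in box 84.57182679522008 1.633493457519343
```

```bash
R='[-1,-0.05,0,0,0,0.45]'; python3 -m crank '[[[-1,-0.05,0,0,0,0.45],[-1,-0.05,0,0,0,0.45],[-1,-0.05,0,0,0,0.45],[-1,-0.05,0,0,0,0.45],[-1,-0.05,0,0,0,0.45],[-1,-0.05,0,0,0,0.45]]]' 1
```

```text
clock: 1.1
eef_pos: [303.1, 570.2, 230.2]
tool_rot: [3.141, -0.009, 2.644]
force: [-0.2, -0.0, -0.1]
width: 12.2
```

```bash
python3 -m crank '[[[-1,-0.05,0,0,0,0.45],[-1,-0.05,0,0,0,0.45],[-1,-0.05,0,0,0,0.45],[-1,-0.05,0,0,0,0.45],[-1,-0.05,0,0,0,0.45],[-1,-0.05,0,0,0,0.45],[-1,-0.05,0,0,0,0.45],[-1,-0.05,0,0,0,0.45],[-1,-0.05,0,0,0,0.45],[-1,-0.05,0,0,0,0.45],[-1,-0.05,0,0,0,0.45],[-1,-0.05,0,0,0,0.45]]]' 1
python3 -m crank '[[[-1,-0.1,0,0,0,0.6],[-1,-0.1,0,0,0,0.6],[-1,-0.1,0,0,0,0.6],[-1,-0.1,0,0,0,0.6],[-1,-0.1,0,0,0,0.6],[-1,-0.1,0,0,0,0.6],[-1,-0.1,0,0,0,0.6],[-1,-0.1,0,0,0,0.6],[-1,-0.1,0,0,0,0.6],[-1,-0.1,0,0,0,0.6],[-1,-0.1,0,0,0,0.6],[-1,-0.1,0,0,0,0.6]]]' 1
```

```text
clock: 2.1
eef_pos: [559.8, 300.3, 227.5]
tool_rot: [3.14, -0.011, 2.051]
force: [0.5, 0.2, 0.3]
width: -0.3
clock: 3.1
eef_pos: [572.2, -69.1, 224.4]
tool_rot: [3.139, -0.013, 1.261]
force: [0.3, 0.1, 0.3]
width: 0.1
```

```bash
python3 -m crank '[[[-0.7,-0.3,0,0,0,1],[-0.7,-0.4,0,0,0,1],[-0.5,-0.4,0,0,0,1],[0,0,0,0,0,1],[0,0,0,0,0,1],[0,0,0,0,0,1],[0,0,0,0,0,1],[0,0,0,0,0,1],[0,0,0,0,0,1],[0,0,0,0,0,0.5]]]' 1
python3 - <<'E'
from cell import ctrl
import cv2,numpy as np
p=ctrl.get_image('wrist'); cv2.imwrite('pics/w1.png',cv2.resize(p['color'][:,:,::-1],None,fx=1.5,fy=1.5)); np.savez('w1.npz',**{k:p[k] for k in('color','depth','camera_matrix','R','t')})
s=ctrl.read_state();print(s['eef_pos'],s['tool_rot'],s['qpos'])
E
```

```text
clock: 3.93
eef_pos: [514.0, -120.8, 226.6]
tool_rot: [-3.136, -0.013, 0.197]
force: [0.5, 0.6, 0.5]
width: -0.0
[ 513.97911328 -120.69463298  226.5502611 ] [-3.13589676 -0.01304025  0.19653616] [-0.32844407  0.56847247  0.79073266  1.88507516 -0.5274784   0.89782768
 -0.65217268]
```

View pics/w1.png

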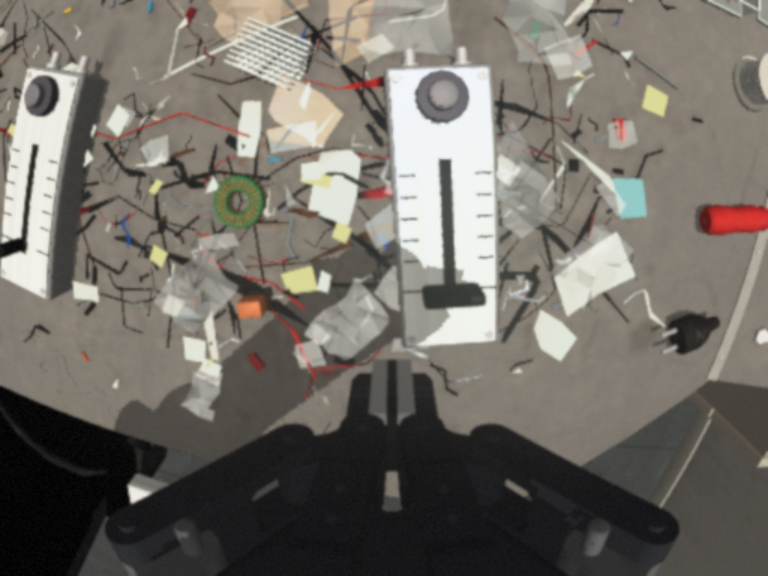

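```bash
cat >> h.py <<'E'
def fcloud(p):
    K,R,t=p['camera_matrix'],p['R'],p['t']; D=p['depth']
    v,u=np.mgrid[:D.shape[0],:D.shape[1]]
    a=(u-K[0,2])/K[0,0]; b=(v-K[1,2])/K[1,1]; th=np.hypot(a,b)+1e-9
    k=np.tan(th)/th
    return (np.stack([a*k*D,b*k*D,D],-1)-t)@R
def inbox(P,o=(559.5,-154.),yaw=.263):
    d=np.asarray(P)[...,:2]-o; c,s=np.cos(yaw),np.sin(yaw)
    return np.stack([d@[c,s],d@[-s,c]],-1)
E
python3 - <<'E'
from h import *
p=np.load('w1.npz'); W=fcloud(p)
roi=np.zeros(p['depth'].shape,bool); roi[35:240,245:345]=1
m=roi&(abs(W[...,2]-45)<6)&(p['color'].min(-1)>130)
r=cv2.minAreaRect(W[m][:,:2].astype(np.float32)); print(m.sum(),np.median(W[m][:,2]),r)
B=inbox(W)
q=W[roi&(W[...,2]>73)&(W[...,2]<90)];b=inbox(q);print('pad',len(q),q.mean(0),np.percentile(q[:,2],90),np.percentile(b,[3,50,97],axis=0))
k=roi&(B[...,0]>60)&(W[...,2]>49)
b=inbox(W[k]);z=W[k][:,2];print('key',len(z),b.mean(0),np.histogram(z,bins=np.arange(49,75,2)))
h=z>z.max()-2.5;print('keytop',b[h].mean(0),W[k][h].mean(0),np.ptp(b[h],axis=0))
E
```

```text
10209 45.45104355550942 ((560.6253051757812, -151.323486328125), (218.94566345214844, 80.39836883544922), 14.473196029663086)
pad 416 [ 505.13085032 -165.23551296   80.34071104] 82.0216926228878 [[-60.56604549 -17.47684648]
 [-55.15177144   3.46606365]
 [-51.4667427   22.96283718]]
key 981 [84.08895592  2.6269044 ] (array([  7,   5,   9, 191, 406,  19,   6,  45, 232,  61,   0,   0]), array([49, 51, 53, 55, 57, 59, 61, 63, 65, 67, 69, 71, 73]))
keytop [85.41847409  1.69885104] [ 641.53964281 -130.15259305   66.8920012 ] [19.85394381 18.50815474]
```

```bash
cat >> h.py <<'E'
O=(560.6,-151.3);Y=.2526
from scipy.spatial.transform import Rotation as Ro
def go(x,y,z):
    from cell import ctrl
    s=ctrl.read_state(); Rm=Ro.from_euler('xyz',s['tool_rot']); c,sn=np.cos(Y),np.sin(Y)
    T=np.array([O[0]+c*x-sn*y,O[1]+sn*x+c*y,z])
    turn=(Rm.inv()*Ro.from_euler('xyz',[np.pi,0,Y])).as_rotvec(degrees=True)/6
    print('t',round(s['clock'],2),'box',inbox(s['eef_pos'],O,Y).round(1),'z',round(s['eef_pos'][2],1),'F',np.round(s['force'],1),'shift',(Rm.inv().apply(T-s['eef_pos'])/30).round(2),'turn',turn.round(2))
E
python3 -c "
from h import *
go(-88,0,110)"
```

```text
t 3.98 box [-37.5  41.3] z 226.6 F [ 0.6 -0.1  0.8] shift [-1.65  1.49  3.86] turn [-0.05 -0.13 -0.54]
```

```bash
python3 -m crank '[[[-0.6,0.5,0,0,-0.1,-0.5],[-0.6,0.5,0,0,0,0],[-0.5,0.5,0,0,0,0],[0,0,0.8,0,0,0],[0,0,0.8,0,0,0],[0,0,0.8,0,0,0],[0,0,0.8,0,0,0],[0,0,0.7,0,0,0],[0,0,0,0,0,0]]]' 1; python3 -c "
from h import *
go(-88,0,60)"
```

```text
clock: 4.73
eef_pos: [478.7, -177.9, 107.5]
tool_rot: [-3.141, -0.012, 0.271]
force: [-0.4, -0.2, 0.4]
width: 0.4
t 4.73 box [-86.   -5.3] z 107.5 F [-0.4 -0.2  0.4] shift [-0.08 -0.18  1.58] turn [-0.01 -0.12  0.17]
```

```bash
python3 -m crank '[[[-0.1,-0.2,0,0,-0.1,0.2],[0,0,0.5,0,0,0],[0,0,0.5,0,0,0],[0,0,0.5,0,0,0],[0,0,0,0,0,0]]]' 1
python3 - <<'E'
from h import *
from cell import ctrl
go(-75,0,60)
p=ctrl.get_image('wrist'); cv2.imwrite('pics/w2.png',cv2.resize(p['color'][20:300,130:420,::-1],None,fx=2,fy=2))
E
```

```text
clock: 5.15
eef_pos: [477.2, -173.5, 64.8]
tool_rot: [3.141, -0.006, 0.255]
force: [-0.7, 0.3, 0.6]
width: -0.1
t 5.15 box [-86.3  -0.6] z 64.8 F [-0.7  0.3  0.6] shift [ 0.38 -0.02  0.16] turn [ 0.01 -0.06  0.02]
```

View pics/w2.png

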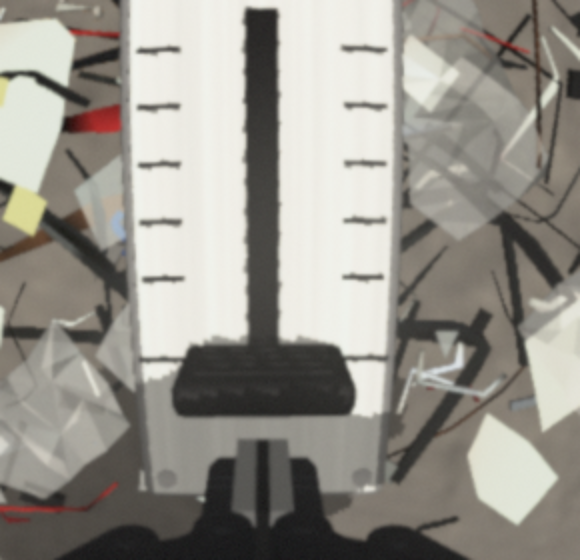

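```bash
python3 -m crank '[[[0.1,0,0.05,0,0,0],[0.1,0,0,0,0,0],[0.1,0,0,0,0,0],[0,0,0,0,0,0]]]' 1; python3 -c "
from h import *
go(-75,0,62)"
python3 -m crank '[[[0.05,0,0,0,0,0],[0.05,0,0,0,0,0],[0,0,0,0,0,0]]]' 1; python3 -c "
from h import *
go(-75,0,62)"
python3 -m crank '[[[0.05,0,0,0,0,0],[0.05,0,0,0,0,0],[0,0,0,0,0,0]]]' 1; python3 -c "
from h import *
go(-75,0,62)"
```

```text
clock: 5.53
eef_pos: [489.7, -172.5, 68.4]
tool_rot: [3.137, -0.012, 0.256]
force: [-0.0, -0.5, -0.6]
width: -0.4
t 5.53 box [-74.   -2.8] z 68.4 F [-0.  -0.5 -0.6] shift [-0.04 -0.09  0.21] turn [ 0.05 -0.12  0.03]
clock: 5.78
eef_pos: [493.1, -171.7, 69.5]
tool_rot: [3.136, -0.013, 0.257]
force: [0.4, 0.2, -0.3]
width: 0.2
t 5.78 box [-70.5  -2.8] z 69.5 F [ 0.4  0.2 -0.3] shift [-0.15 -0.1   0.25] turn [ 0.05 -0.12  0.04]
clock: 6.03
eef_pos: [494.7, -171.2, 69.5]
tool_rot: [3.137, -0.011, 0.256]
force: [-2.3, -0.9, 0.6]
width: -0.1
t 6.03 box [-68.8  -2.8] z 69.5 F [-2.3 -0.9  0.6] shift [-0.21 -0.1   0.25] turn [ 0.05 -0.1   0.03]
```

```bash
python3 -m crank '[[[0.04,-0.05,0.12,0,-0.05,0],[0.04,-0.05,0.12,0,-0.05,0],[0.04,0,0.08,0,0,0],[0,0,0,0,0,0]]]' 1; python3 -c "
from h import *
go(-75,0,62)"
python3 -m crank '[[[0.05,0,0.04,0,0,0],[0.05,0,0.04,0,0,0],[0.05,0,0.04,0,0,0]]]' 1; python3 -c "
from h import *
go(-75,0,62)"
```

```text
clock: 6.37
eef_pos: [494.0, -168.5, 59.1]
tool_rot: [3.137, 0.006, 0.253]
force: [-1.4, -1.5, 1.4]
width: -0.0
t 6.37 box [-68.8   0. ] z 59.1 F [-1.4 -1.5  1.4] shift [-0.21  0.   -0.09] turn [0.04 0.06 0.01]
clock: 6.62
eef_pos: [495.0, -167.5, 54.7]
tool_rot: [3.14, 0.012, 0.252]
force: [-4.8, -1.1, 4.6]
width: 0.5
t 6.62 box [-67.6   0.7] z 54.7 F [-4.8 -1.1  4.6] shift [-0.25  0.02 -0.24] turn [ 0.02  0.11 -0.  ]
```

```bash
python3 -m crank '[[[0.04,0,-0.1,0,-0.05,0],[0.06,0,-0.1,0,-0.05,0],[0.06,0,0,0,0,0],[0.06,0,0,0,0,0]]]' 1; python3 -c "
from h import *
go(-75,0,62)"
python3 -m crank '[[[0.08,0,0,0,0,0],[0.08,0,0,0,0,0],[0.08,0,0,0,0,0]]]' 1; python3 -c "
from h import *
go(-75,0,62)"
```

```text
clock: 6.95
eef_pos: [498.2, -165.7, 59.3]
tool_rot: [-3.141, 0.03, 0.251]
force: [-2.5, -0.0, -0.2]
width: 0.2
t 6.95 box [-64.    1.6] z 59.3 F [-2.5 -0.  -0.2] shift [-0.37  0.05 -0.08] turn [-0.01  0.29 -0.02]
clock: 7.2
eef_pos: [509.1, -162.8, 59.5]
tool_rot: [3.141, 0.025, 0.252]
force: [-5.3, -0.7, 2.5]
width: -0.1
t 7.2 box [-52.8   1.7] z 59.5 F [-5.3 -0.7  2.5] shift [-0.74  0.06 -0.07] turn [ 0.    0.24 -0.  ]
```

```bash
cat >> h.py <<'E'
def pad(show=None):
    from cell import ctrl
    p=ctrl.get_image('wrist'); W=fcloud(p); b=inbox(W,O,Y)
    c=p['color'].max(-1)
    m=(abs(b[...,1])<23)&(abs(b[...,1])>17)&(b[...,0]<60)&(b[...,0]>-75)&(W[...,2]>72)&(W[...,2]<90)&(c<90)
    q=b[m]; print('pad n',len(q),'x pct',np.percentile(q[:,0],[2,25,50,75,98]).round(1),'y',np.percentile(q[:,1],[2,98]).round(1),'z',W[m][:,2].mean().round(1))
    if show: cv2.imwrite(show,cv2.resize(p['color'][20:300,130:420,::-1],None,fx=2,fy=2))
E
python3 -c "
from h import *
pad('pics/w3.png');go(-75,0,62)"
```

```text
pad n 410 x pct [-39.1 -35.8 -33.1 -31.4 -30.4] y [-21.5  20.8] z 79.4
t 7.25 box [-52.8   1.7] z 59.4 F [-2.  -1.4  3.2] shift [-0.74  0.06 -0.07] turn [0.   0.25 0.  ]
```

View pics/w3.png

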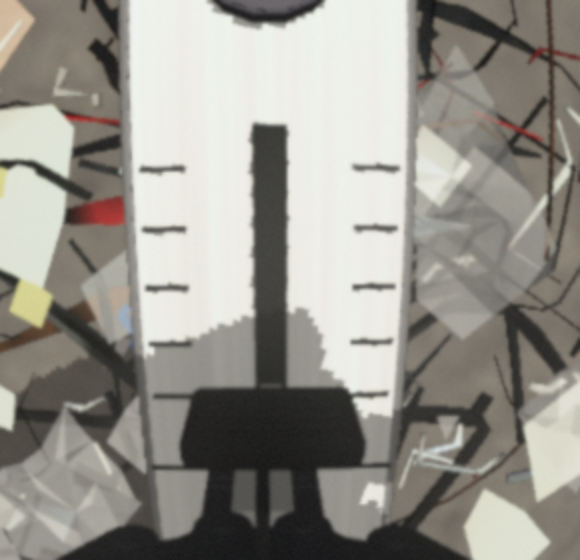

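```bash
python3 -m crank '[[[0.05,0.03,0,0,0.1,0],[0.05,0.03,0,0,0.1,0],[0.05,0,0,0,0,0]]]' 1; python3 -c "
from h import *
go(-75,0,62)"
python3 -m crank '[[[0.06,0,0,0,0,0],[0.06,0,0,0,0,0],[0.06,0,0,0,0,0]]]' 1; python3 -c "
from h import *
go(-75,0,62);pad()"
```

```text
clock: 7.5
eef_pos: [510.6, -162.4, 59.1]
tool_rot: [-3.138, 0.009, 0.254]
force: [-5.3, -1.4, 3.4]
width: 0.4
t 7.5 box [-51.2   1.8] z 59.1 F [-5.3 -1.4  3.4] shift [-0.79  0.06 -0.09] turn [-0.04  0.08  0.01]
clock: 7.75
eef_pos: [513.8, -161.5, 59.1]
tool_rot: [-3.136, 0.011, 0.252]
force: [-2.5, -1.0, 1.0]
width: 0.1
t 7.75 box [-47.8   1.8] z 59.1 F [-2.5 -1.   1. ] shift [-0.91  0.06 -0.09] turn [-0.05  0.11 -0.01]
pad n 413 x pct [-34.5 -31.  -28.2 -26.5 -25.5] y [-21.6  20.7] z 79.3
```

```bash
cat >> h.py <<'E'
def lines():
    from cell import ctrl
    p=ctrl.get_image('wrist'); W=fcloud(p); b=inbox(W,O,Y); g=p['color'].mean(-1)
    m=(abs(W[...,2]-45)<7)
    for lo,hi in((24,32),(-32,-24)):
        xs=np.arange(-45,45,.5); I=[]
        for x in xs:
            s=m&(abs(b[...,0]-x)<1)&(b[...,1]>lo)&(b[...,1]<hi); I.append(g[s].mean() if s.sum()>3 else 255)
        I=np.array(I); n=[x for i,x in enumerate(xs[3:-3],3) if I[i]==I[i-3:i+4].min() and I[i]<np.median(I)-25]
        print('lines',n)
E
python3 -c "
from h import *
lines()"
```

```text
lines [np.float64(-42.0), np.float64(-37.0), np.float64(-32.0), np.float64(-21.0), np.float64(-5.0), np.float64(11.0), np.float64(27.0)]
lines [np.float64(-40.5), np.float64(-36.5), np.float64(-20.5), np.float64(-4.5), np.float64(11.5), np.float64(27.5)]
```

```bash
python3 -m crank '[[[0.05,0.03,-0.01,0,0.05,0],[0.05,0.03,-0.01,0,0.05,0],[0,0,0,0,0,0]]]' 1; python3 -c "
from h import *
go(-75,0,62);pad()"
```

```text
clock: 8.1
eef_pos: [521.9, -161.4, 59.8]
tool_rot: [-3.138, -0.006, 0.254]
force: [0.1, -0.4, 0.2]
width: -0.2
t 8.1 box [-39.9  -0.1] z 59.8 F [ 0.1 -0.4  0.2] shift [-1.17 -0.   -0.08] turn [-0.03 -0.06  0.02]
pad n 407 x pct [-23.8 -20.6 -17.9 -16.  -14.9] y [-21.5  20.7] z 79.7
```

```bash
python3 -m crank '[[[0.04,0,-0.01,0,0,0],[0.04,0,-0.01,0,0,0],[0.04,0,0,0,0,0]]]' 1; python3 -c "
from h import *
go(-75,0,62)"
python3 -m crank '[[[0.05,0,0,0,0,0],[0.05,0,0,0,0,0]]]' 1; python3 -c "
from h import *
go(-75,0,62);pad()"
```

```text
clock: 8.4
eef_pos: [525.2, -160.5, 60.4]
tool_rot: [-3.138, -0.005, 0.255]
force: [-5.8, -1.3, 3.8]
width: 0.3
t 8.4 box [-36.6  -0.1] z 60.4 F [-5.8 -1.3  3.8] shift [-1.28 -0.01 -0.06] turn [-0.03 -0.05  0.02]
clock: 8.57
eef_pos: [525.3, -160.5, 60.4]
tool_rot: [-3.137, -0.001, 0.253]
force: [-4.7, -2.1, 3.3]
width: -0.1
t 8.57 box [-36.5  -0.1] z 60.4 F [-4.7 -2.1  3.3] shift [-1.28 -0.   -0.05] turn [-0.05 -0.01  0.01]
pad n 410 x pct [-23.3 -19.8 -17.2 -15.4 -14.5] y [-21.8  20.7] z 79.5
```

```bash
python3 -m crank '[[[0.06,0,0,0,0,0],[0.06,0,0,0,0,0]]]' 1; python3 -c "
from h import *
go(-75,0,62)"
```

```text
clock: 8.78
eef_pos: [525.4, -160.4, 60.4]
tool_rot: [-3.135, 0.005, 0.252]
force: [-5.9, -1.5, 4.1]
width: 0.1
t 8.78 box [-36.4  -0. ] z 60.4 F [-5.9 -1.5  4.1] shift [-1.29 -0.   -0.05] turn [-0.06  0.05 -0.01]
```

```bash
python3 -m crank '[[[0.06,0,0,0,0,0]]]' 1; python3 -c "
from h import *
go(-75,0,62);pad()"
```

```text
clock: 8.87
eef_pos: [525.4, -160.4, 60.4]
tool_rot: [-3.134, 0.007, 0.251]
force: [-5.8, -1.2, 5.2]
width: 0.2
t 8.87 box [-36.4  -0. ] z 60.4 F [-5.8 -1.2  5.2] shift [-1.29  0.   -0.04] turn [-0.07  0.07 -0.02]
pad n 408 x pct [-23.  -19.7 -17.1 -15.3 -14.4] y [-21.8  20.6] z 79.5
```

Needs slightly more force to leave the click; once started the force falls, so I shall push one short step and then hold.

```bash
python3 -m crank '[[[0.08,0,0,0,0,0]]]' 1; python3 -m crank '[[[0.08,0,0,0,0,0]]]' 1;  python3 -c "
from h import *
go(-75,0,62)"
```

```text
clock: 9.0
eef_pos: [525.8, -160.2, 60.4]
tool_rot: [-3.133, 0.01, 0.25]
force: [-5.5, -1.0, 4.3]
width: -0.1
clock: 9.08
eef_pos: [526.5, -160.0, 60.5]
tool_rot: [-3.132, 0.013, 0.249]
force: [-6.0, -1.7, 3.5]
width: -0.2
t 9.08 box [-35.2   0.1] z 60.5 F [-6.  -1.7  3.5] shift [-1.33  0.01 -0.03] turn [-0.09  0.12 -0.03]
```

```bash
python3 -m crank '[[[0.06,0,0,0,0,0]]]' 1; python3 -m crank '[[[0.05,0,0,0,0,0]]]' 1;  python3 -c "
from h import *
go(-75,0,62)"
```

```text
clock: 9.17
eef_pos: [526.9, -159.9, 60.5]
tool_rot: [-3.132, 0.015, 0.248]
force: [-4.8, -1.3, 2.9]
width: -0.2
clock: 9.25
eef_pos: [527.4, -159.8, 60.5]
tool_rot: [-3.131, 0.017, 0.248]
force: [-4.2, -0.6, 3.6]
width: -0.1
t 9.25 box [-34.3   0.1] z 60.5 F [-4.2 -0.6  3.6] shift [-1.36  0.01 -0.03] turn [-0.1   0.16 -0.05]
```

```bash
python3 -m crank '[[[0.05,0,0,0,0,0]]]' 1; python3 -m crank '[[[0.05,0,0,0,0,0]]]' 1; python3 -m crank '[[[0.04,0,0,0,0,0]]]' 1; python3 -c "
from h import *
go(-75,0,62)"
```

```text
clock: 9.33
eef_pos: [528.4, -159.5, 60.5]
tool_rot: [-3.131, 0.018, 0.247]
force: [-3.8, -1.4, 2.8]
width: 0.0
clock: 9.42
eef_pos: [529.8, -159.1, 60.5]
tool_rot: [-3.131, 0.018, 0.247]
force: [-2.3, -0.3, 2.0]
width: 0.1
clock: 9.5
eef_pos: [531.7, -158.6, 60.5]
tool_rot: [-3.131, 0.017, 0.247]
force: [-1.9, -1.1, 0.4]
width: 0.0
t 9.5 box [-29.8   0.1] z 60.5 F [-1.9 -1.1  0.4] shift [-1.51  0.01 -0.03] turn [-0.1   0.16 -0.05]
```

```bash
python3 -m crank '[[[0.02,0,0,0,0,0]]]' 1; python3 -c "
from h import *
go(-75,0,62);pad()"
```

```text
clock: 9.58
eef_pos: [533.6, -158.1, 60.5]
tool_rot: [-3.132, 0.015, 0.248]
force: [0.1, -0.4, 0.5]
width: 0.1
t 9.58 box [-27.9   0.2] z 60.5 F [ 0.1 -0.4  0.5] shift [-1.57  0.01 -0.03] turn [-0.1   0.14 -0.05]
pad n 403 x pct [-14.  -10.7  -8.   -6.3  -5.3] y [-21.6  20.7] z 79.5
```

```bash
python3 -m crank '[[[-0.1,0,0,0,0,0],[-0.2,0,0,0,0,0],[-0.2,0,0,0,0,0]]]' 1; python3 -c "
from h import *
go(-75,0,62);pad('pics/w4.png')"
```

```text
clock: 9.88
eef_pos: [522.6, -160.8, 60.5]
tool_rot: [-3.134, 0.01, 0.252]
force: [0.3, -0.5, -0.3]
width: -0.1
t 9.88 box [-39.2   0.3] z 60.5 F [ 0.3 -0.5 -0.3] shift [-1.19  0.01 -0.04] turn [-0.08  0.09 -0.01]
pad n 395 x pct [-7.9 -5.1 -2.5 -0.3  0.9] y [-21.2  20.9] z 80.1
```

View pics/w4.png

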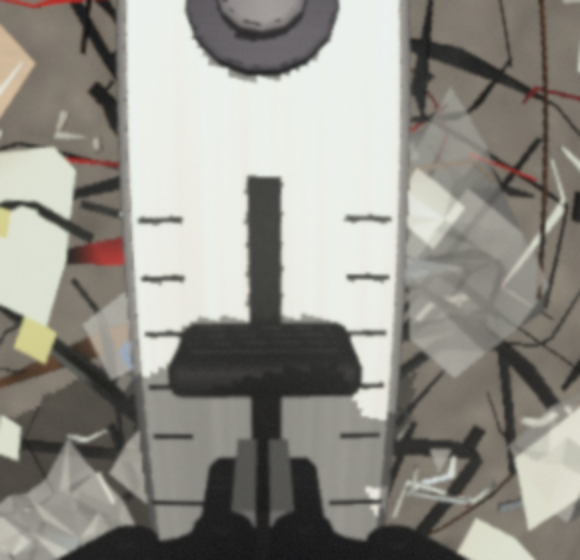

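```bash
python3 -m crank '[[[0,0,-0.5,0,0,0],[0,0,-0.8,0,0,0],[0,0,-0.6,0,0,0],[0,0,0,0,0,0],[0,0,0,0.0,0,0]]]' 1; python3 -c "
from h import *
go(84,0,115)"
```

```text
clock: 10.35
eef_pos: [518.3, -162.2, 118.9]
tool_rot: [-3.131, 0.014, 0.246]
force: [-0.2, 0.7, 0.2]
width: 0.1
t 10.35 box [-43.7   0. ] z 118.9 F [-0.2  0.7  0.2] shift [ 4.26 -0.03  0.07] turn [-0.1   0.13 -0.06]
```

```bash
python3 -m crank '[[[0.6,0,0,-0.1,0.1,-0.05],[0.7,0,0,0,0,0],[0.7,0,0,0,0,0],[0.7,0,0,0,0,0],[0.7,0,0,0,0,0],[0.5,0,0,0,0,0],[0,0,0,0,0,0],[0,0,0,0,0,0]]]' 1; python3 -c "
from h import *
go(84,0,75)"
```

```text
clock: 11.02
eef_pos: [630.8, -131.2, 110.8]
tool_rot: [-3.134, 0.009, 0.247]
force: [-0.6, -0.3, 0.1]
width: -0.2
t 11.02 box [73.   1.9] z 110.8 F [-0.6 -0.3  0.1] shift [0.38 0.07 1.19] turn [-0.07  0.09 -0.05]
```

```bash
python3 -m crank '[[[0.4,0.05,0,0,0.1,0],[0,0,0.4,0,0,0],[0,0,0.4,0,0,0],[0,0,0,0,0,0],[0,0,0,0,0,0]]]' 1; python3 -c "
from h import *
go(84,0,66)"
```

```text
clock: 11.43
eef_pos: [639.3, -130.6, 81.9]
tool_rot: [-3.132, 0.003, 0.243]
force: [-0.9, -0.6, 0.5]
width: -0.2
t 11.43 box [81.4  0.4] z 81.9 F [-0.9 -0.6  0.5] shift [0.09 0.02 0.53] turn [-0.1   0.03 -0.09]
```

```bash
python3 -m crank '[[[0.08,0,0.2,0,0,0],[0,0,0.2,0,0,0],[0,0,0.1,0,0,0]]]' 1; python3 -m crank '[[[0,0,0.08,0,0,0],[0,0,0.08,0,0,0]]]' 1; python3 -c "
from h import *
go(84,0,61)"
```

```text
clock: 11.68
eef_pos: [640.9, -130.6, 66.0]
tool_rot: [-3.132, 0.003, 0.241]
force: [-0.4, -0.7, 0.2]
width: 0.0
clock: 11.85
eef_pos: [640.9, -130.7, 60.9]
tool_rot: [-3.132, 0.003, 0.241]
force: [-1.8, 0.8, 13.9]
width: 0.0
t 11.85 box [82.9 -0.1] z 60.9 F [-1.8  0.8 13.9] shift [ 0.04 -0.01 -0.  ] turn [-0.1   0.03 -0.11]
```

```bash
python3 -m crank '[[[0,0,0.04,0,0,0],[0,0,0.04,0,0,0]]]' 1; python3 -m crank '[[[0,0,-0.4,0,0,0],[0,0,-0.8,0,0,0],[0,0,-0.8,0,0,0],[-0.5,0,-0.6,0,0,0],[-0.9,0,-0.4,0,0,0],[-0.9,0,0,0,0,0],[-0.9,0,0,0,0,0],[-0.7,0,0,0,0,0],[0,0,0,0,0,0],[0,0,0,0,0,0]]]' 1
python3 - <<'E'
from h import *
from cell import ctrl
go(84,0,66); p=ctrl.get_image('wrist'); W=fcloud(p); b=inbox(W,O,Y)
cv2.imwrite('pics/w5.png',cv2.resize(p['color'][:,:,::-1],None,fx=1.5,fy=1.5))
m=(np.hypot(b[...,0]-84,b[...,1])<8)&(W[...,2]>40)&(W[...,2]<90);print('key z',np.median(W[m][:,2]),m.sum())
pad(); lines()
E
```

```text
clock: 12.02
eef_pos: [641.0, -130.7, 61.1]
tool_rot: [-3.13, 0.002, 0.241]
force: [-3.0, 1.2, 8.6]
width: -0.2
clock: 12.85
eef_pos: [526.4, -161.6, 161.6]
tool_rot: [-3.135, -0.008, 0.243]
force: [0.6, 0.3, 0.3]
width: -0.2
t 12.85 box [-35.7  -1.5] z 161.6 F [0.6 0.3 0.3] shift [ 3.96 -0.07  3.22] turn [-0.06 -0.07 -0.09]
key z 66.49092823821583 307
pad n 108 x pct [-7.8 -5.2 -2.9 -1.   0.6] y [-21.1  20. ] z 80.4
lines [np.float64(-43.0), np.float64(-37.0), np.float64(-28.5), np.float64(-26.0), np.float64(-21.5), np.float64(-5.0), np.float64(11.5), np.float64(27.5)]
lines [np.float64(-36.0), np.float64(-20.0), np.float64(-4.5), np.float64(11.5), np.float64(12.0), np.float64(27.5)]
```

View pics/w5.png

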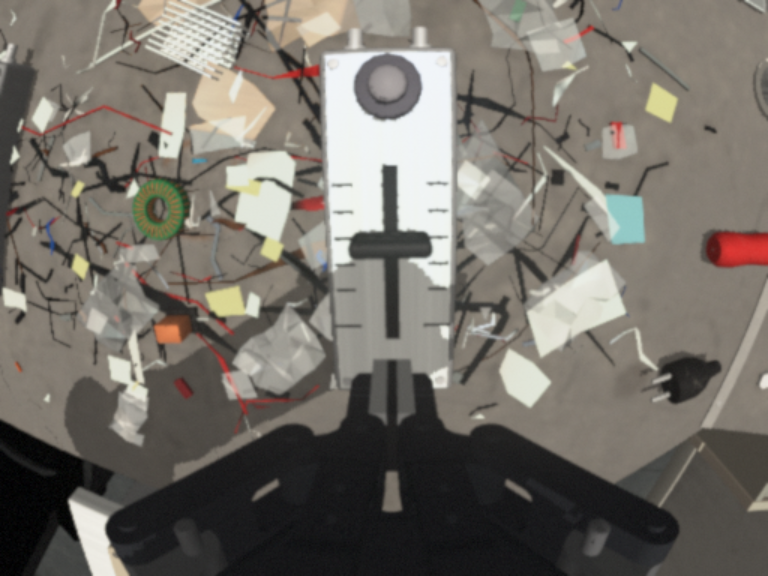

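```bash
python3 -c "
from cell import ctrl
print(ctrl.finish_job())"
```

```text
the job is handed in; nothing more can be done
None
```

I pushed the paddle with shut fingertips from off through the first and second clicks. I backed off as soon as it jumped into the third, then pressed the round key to its stop, let it up and handed the job in at about 13 s of the 48 s.

**Paddle:** in the last picture it stands at box x of about -3 to -4 mm. That is a travel of 56 to 57 mm, against 56 mm for the third click. The marks for the fourth and fifth clicks are clear ahead of it. The largest push reading was about 6 N.

**Key:** the tool bottomed at z of about 61 mm with 9 to 14 N, roughly 5.5 mm below the key's rest height. The key top was back at 66.5 mm afterwards.

**Clearance:** at the end the arm stood clear at z of about 162 mm with force near zero. It never came near the other box's peg lever or key, or the loose parts. I did not measure those again: the toroid and relay looked in place in the last picture, but the other box's levers and the heat sink were not checked.

**Disagreements:**
- The first estimate of the finger-to-paddle offset (12 mm) did not match the later one (about 17 mm). I think a wider part of the fingers was touching the paddle's top edge at the lower height.
- The arm also sprang forward a few millimetres when the paddle left each ridge.
- I therefore worked from the camera and force readings, in short steps.

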